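# Wedge the rocking magnetic stirrer

### The job

The magnetic stirrer rocks because its front-left foot, under the red dot, is too short. Without grasping or lifting anything, push the yellow wedge along the bench, thin end first, under that foot until the stirrer stands level and no longer rocks, leaving the stirrer where it stands and the glassware alone. Then press down firmly for a moment with a fingertip on the stirrer's top over that foot to prove that it stands firm, let go, and leave the wedge in place.

Things in the scene. Friction and masses are not known exactly. Their poses are not given: they have to be found in the camera images.
- stirrer: Low white bench instrument, grey top, blue front panel (front = its -x side), 200 x 200 mm, flat top 80 mm above the bench, 1.9 to 2.5 kg, not fastened. Origin: centre of its footprint at bench level, z up when level. The case starts 24 mm above the bench, on four black round-bottomed feet (22 mm diameter), their centres 78 mm from the middle in x and in y.
- foot_root (a point): Where the short foot enters the case's underside, 24 mm above the bench: front-left corner, at (-78, +78) mm of the stirrer, under the red dot. Its sole hangs 5 to 10 mm above the bench (differs each time, not reported); the other feet stand on it. Pressed there with over about 3 N, the unwedged stirrer rocks down till this foot meets the bench, and returns when let go.
- foot_corner (a point): Centre of the 14 mm red dot on the stirrer's flat top, straight above the middle of the short foot, 80 mm above the bench when the stirrer is level. The place to press. A firm press is 8 to 15 N.
- wedge: Loose yellow wedge flat on the bench before the stirrer, 100 long (x), 60 wide (y) mm, 70 g. Origin: centre of its underside. +x end thin (2 mm), -x end thick (upright face 18 mm high), even slope. Thin end starts 25 to 50 mm short of the foot's middle, aimed roughly at it. Slides with under 1 N; jammed under the foot, resistance passes 3 N within a few mm; much more overlifts the corner.
- wash_bottle: White wash bottle with blue cap and bent spout, 60 mm diameter, 185 mm tall, loose, on the right. Origin at the centre of its underside. Leave alone.
- flask: Glass conical flask with magenta contents, 72 mm diameter at the foot, 112 mm tall, loose, on the left. Origin at the centre of its underside. Leave alone.
- beaker: Clear beaker, 64 mm diameter, 85 mm tall, loose, on the left. Origin at the centre of its underside. Leave alone.
Not all that is in view belongs to the job. Several things have the shape of the wedge; the one meant has the colours described above.

How it is judged (in metres and radians):
On the way:
1. a finger presses the stirrer's top over the short foot with more than 4 N while the wedge carries that foot and the stirrer stays level (contact force between the fingers and stirrer above 4 N and horizontal distance between the grasp point and foot_corner below 0.045 m and height (world z) of the grasp point above 0.08 m and contact force between wedge and stirrer above 2.5 N and angle between stirrer's own z axis and vertical below 0.01 rad), for 0.2 s.
At the end, for the whole second after the job is handed in: The wedge lies flat with its slope under the short foot and touching it (foot centre within 30 mm of the wedge's centre line), the stirrer is level within 0.01 rad, within 20 mm of where it started, and all is at rest (y of foot_corner in the frame of wedge between -0.03 and 0.03 m and x of foot_corner in the frame of wedge between -0.03 and 0.045 m and contact force between wedge and stirrer above 0.1 N and angle between stirrer's own z axis and vertical below 0.01 rad and angle between wedge's own z axis and vertical below 0.03 rad and distance of stirrer from where it was at the start of the episode below 0.02 m and linear speed of each of stirrer, wedge below 0.01 m/s).
It fails at once if the wedge is lifted off the bench (height (world z) of wedge above 0.012 m).
It fails at once if the stirrer is shoved along by more than 20 mm (distance of stirrer from where it was at the start of the episode above 0.02 m).
It fails at once if the stirrer is lifted or tipped beyond its own rocking (angle between stirrer's own z axis and vertical above 0.14 rad or height (world z) of stirrer above 0.012 m).
It fails at once if a bystander is moved by more than 20 mm or lifted (distance of any of wash_bottle, flask, beaker from where it was at the start of the episode above 0.02 m).
It also fails if it takes over 51 s, if anything falls off the work surface, if the arm or the gripper's body presses on something with over 40 N, if the wrist force passes 120 N, or if a joint passes its speed limit or range.

### The arm

A 6-joint arm with a two-finger parallel gripper is mounted at the origin on the work surface. World frame = base frame: x ahead of the robot, y to its left, z up, the work surface at z = 0. Lengths are in m, angles in degrees, forces in N, time in s.
With the tool pointing down it reaches from about 0.4 to 0.825 m from the base axis. Payload 7 kg.
Tool frame: the origin (TCP) lies midway between the tips of the shut fingers; the grasp point (between the pads) lies 19 mm behind it; z points along the fingers, y is the direction in which the jaws open and shut (so a half turn about z gives the same grasp; the last joint's range is limited). The gripper opens to 88 mm and grips with 3 to 60 N. Pads are 19 mm wide; open, the fingers measure 130 mm over their backs; the gripper's body (78 mm by 193 mm) begins 47 mm behind the grasp point.
Start: joints at [-46.633, 20.546, 0.682, 0, -70.136, -16.507], TCP at [0.305, -0.602, 0.197] pointing down, gripper open.
Joint ranges: [-176.03, 176.03], [-82.01, 121.73], [-58.28, 71.71], [-173.87, 95.51], [-174.79, -0.11], [-173.66, 173.66]. Speed limits (degrees/s): [136.94, 136.94, 172.46, 180, 180, 180].

### API

Orientations are given as [roll, pitch, yaw] about the fixed x, y, z axes, in that order (R = Rz(yaw) Ry(pitch) Rx(roll)).
In Python, from plant import ctrl gives the robot as it stands. The module is installed in compiled form; this text tells all that it offers.
- The arm moves only by the tool arm_command, never from a script. Its argument "targets" is a list that holds one entry, the list of rows, each a list of 7 numbers: the turn, a rotation vector about the world's x, y, z in rad, then the shift along the world's x, y, z in cm, then the opening, from 0 (shut) to 1 (fully open). A call has 1 to 8 rows; each row is the pose to reach, as a shift and turn from the pose commanded when the call began; what a row does not reach only later rows make up. A row lasts 1/12 s, in which the tool goes at most 41.7 mm and 7.16 degrees, less where a joint would pass 70% of its speed; a pose out of reach is approached as far as the arm can. A call with a gripper value outside its range is refused whole. The fingers move at their own pace and stop on an object; the grip force is fixed at half the most. Time passes only in rows, so rows that repeat a pose let the fingers close. It gives the time, the measured TCP pose, the force and the opening at its end, in the units of the state.
- ctrl.get_obs(): the state, without advancing time (a new reading comes with each control period).
- ctrl.snapshot(name): name is "side" or "top" or "wrist"; returns the picture (384x512x3 uint8, blue, green, red); there is no depth.
- ctrl.camera_model(name): a dict with "K" (3x3 intrinsics, pixels), "xyz" and "rotation" of the camera in the world. Camera axes: x right, y up, looking along -z (the intrinsics and any distortion apply to the point x, -y, -z); pixel columns grow to the right and rows downward; lengths in m; the calibration is good to about 2 mm. A picture is of the moment at which its call begins: read the wrist's pose just before it. camera_model takes no time and is no camera call; for the wrist camera it gives the pose at the moment of the call.
- ctrl.close_job(): hands the job in, once; it reports no verdict.
The state is a dict: "clock": time; "joint_pos": joint angles; "qvel": joint speeds; "tau": joint torques, N m; "tool_pos": TCP position; "orientation": TCP orientation; "force": force on the tool from outside, world axes, zero at the start; "moment": the same for the moment, N m; "opening": finger opening in m.
Only numpy, scipy, OpenCV 4.12 (cv2) and the standard library are available. Lean on these libraries where they do the work, as an engineer would, in place of code of your own. Each camera call takes 0.05 s, during which the arm holds its last target. There are 200 camera calls.

## Working session

There is one attempt and no reset: what is moved stays moved. The work goes in short steps, Python scripts to look and compute and a tool call to move; the robot and the scene stay as the last step left them, time stands still between calls to the robot, and variables do not carry over. Pictures are saved under pics/ and viewed, about 8 in all and at most 12, crops included, and the job is handed in when it is done.

Besides the shell and the picture viewer there is one more tool, called after "Request:" by a JSON object that holds its "name" and its "arguments". arm_command: Moves the arm, as the interface text tells. Its arguments: {"type":"object","properties":{"targets":{"type":"array","items":{"type":"array","items":{"type":"array","items":{"type":"number"}}}}},"required":["targets"]}

```bash
mkdir -p pics
cat > h.py <<'E'
import numpy as np, cv2
from plant import ctrl
def ray(m,px):
    K=np.array(m["K"]);d=np.linalg.inv(K)@[px[0],px[1],1.]
    R=np.array(m["rotation"]);return np.array(m["xyz"]),R@np.array([d[0],-d[1],-d[2]])
def onplane(m,px,z):
    o,d=ray(m,px);return o+d*(z-o[2])/d[2]
def proj(m,p):
    R=np.array(m["rotation"]);c=R.T@(np.array(p)-np.array(m["xyz"]));c=np.array([c[0],-c[1],-c[2]])
    q=np.array(m["K"])@c;return q[:2]/q[2]
E
python3 - <<'E'
from h import *
for n in("top","side"):
    im=ctrl.snapshot(n);cv2.imwrite(f"pics/{n}0.png",im);m=ctrl.camera_model(n);print(n,{k:(np.round(v,3).tolist() if k in("K","xyz","rotation") else v) for k,v in m.items()})
print(ctrl.get_obs())
E
```

```text
top {'K': [[479.678, 0.0, 261.336], [0.0, 479.678, 192.134], [0.0, 0.0, 1.0]], 'xyz': [0.38, 0.015, 1.766], 'rotation': [5.417, -1.201, -89.379]}
side {'K': [[474.735, 0.0, 247.249], [0.0, 474.735, 182.678], [0.0, 0.0, 1.0]], 'xyz': [-0.424, -0.909, 1.122], 'rotation': [52.156, -0.034, -46.546]}
{'clock': 0.1, 'joint_pos': array([-4.66321942e+01,  2.05877600e+01,  6.39120434e-01, -1.57432839e-02,
       -7.01385722e+01, -1.65061431e+01]), 'qvel': array([ 0.01537931, -0.07976205,  0.12380867,  0.03719801,  0.00194292,
       -0.04586872]), 'tau': array([-4.76956266e-04, -5.84165311e+01,  2.93751258e+01,  7.01552153e+00,
        1.01535057e-02, -4.69321947e-05]), 'tool_pos': array([ 0.30471571, -0.60175254,  0.19591861]), 'orientation': array([ 1.79912177e+02, -1.05898154e-02, -1.53143689e+02]), 'force': array([ 0.41365735, -0.47712069, -1.44458776]), 'moment': array([-0.02512   ,  0.02897361, -0.00829944]), 'opening': 0.08746279915774001}
```

View pics/top0.png

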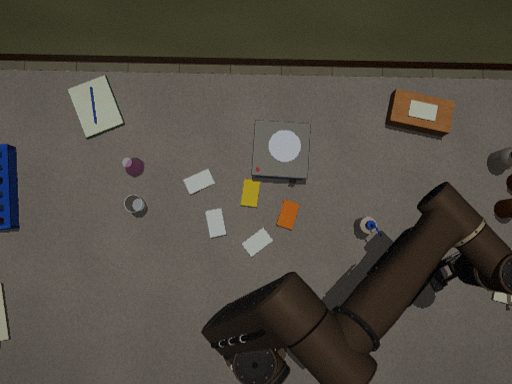

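View pics/side0.png

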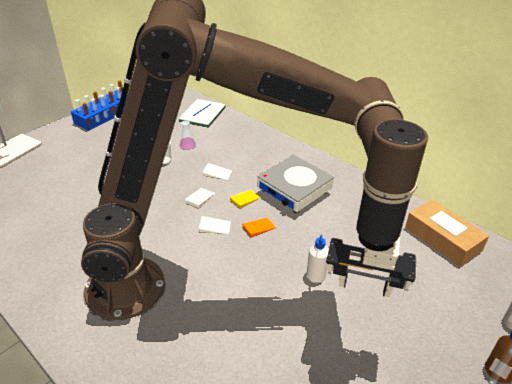

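Top view: yellow wedge at about (251,193), red dot at (258,169), and the stirrer spans about (252..311, 120..181). The orange decoy is at (288,215). The side view shows the same layout. The camera rotation is given as rpy angles, so I'll convert it and measure.

```bash
cat > h.py <<'E'
import numpy as np, cv2
from scipy.spatial.transform import Rotation as Ro
from plant import ctrl
def rot(m):
    r=np.array(m["rotation"],float);return r if r.shape==(3,3) else Ro.from_euler("xyz",r,degrees=True).as_matrix()
def onplane(m,px,z):
    d=np.linalg.inv(np.array(m["K"]))@[px[0],px[1],1.];d=rot(m)@np.array([d[0],-d[1],-d[2]]);o=np.array(m["xyz"])
    return o+d*(z-o[2])/d[2]
def mask(im,lo,hi):
    return cv2.inRange(cv2.cvtColor(im,cv2.COLOR_BGR2HSV),lo,hi)
def blobs(mk,amin):
    c=cv2.findContours(mk,cv2.RETR_EXTERNAL,cv2.CHAIN_APPROX_NONE)[0];return sorted([k for k in c if cv2.contourArea(k)>=amin],key=cv2.contourArea,reverse=True)
def measure(n,im,m,zd=0.076):
    for k in blobs(mask(im,(22,150,80),(34,255,255)),30)[:2]:
        b=cv2.boxPoints(cv2.minAreaRect(k));M=cv2.moments(k);c=(M["m10"]/M["m00"],M["m01"]/M["m00"])
        print(n,"yellow area",cv2.contourArea(k),"px",np.round(c,1),"ctr",onplane(m,c,.008).round(4)[:2],"box",[onplane(m,p,.008)[:2].round(4).tolist() for p in b])
    mk=mask(im,(0,130,60),(6,255,255))|mask(im,(174,130,60),(180,255,255))
    for k in blobs(mk,4)[:4]:
        c=cv2.minEnclosingCircle(k);print(n,"red",cv2.contourArea(k),"px",np.round(c[0],1),"r",round(c[1],1),onplane(m,c[0],zd).round(4)[:2])
E
python3 - <<'E'
from h import *
for n in("top","side"):
    measure(n,cv2.imread(f"pics/{n}0.png"),ctrl.camera_model(n))
m=ctrl.camera_model("top");im=cv2.imread("pics/top0.png")
for p in [(255,120),(311,122),(308,180),(252,175),(131,167),(138,205),(371,225)]: print(p,onplane(m,p,.08).round(3))
cv2.imwrite("pics/top0z.png",cv2.resize(im[100:260,180:400],None,fx=3.6,fy=3.6,interpolation=cv2.INTER_CUBIC))
E
```

```text
top yellow area 389.0 px [250.  192.8] ctr [0.5442 0.0219] box [[0.4998, 0.0573], [0.5973, 0.0449], [0.5895, -0.0146], [0.4921, -0.0019]]
top red 6.0 px [257.5 168.5] r 1.6 [ 0.6251 -0.004 ]
side yellow area 267.5 px [243.9 198.2] ctr [0.5421 0.0225] box [[0.5108, 0.0659], [0.6224, 0.0348], [0.5796, -0.0281], [0.4726, 0.0037]]
side red 5.0 px [264.7 175. ] r 1.7 [0.6318 0.0024]
(255, 120) [0.8   0.007 0.08 ]
(311, 122) [ 0.796 -0.194  0.08 ]
(308, 180) [ 0.586 -0.184  0.08 ]
(252, 175) [0.601 0.015 0.08 ]
(131, 167) [0.624 0.443 0.08 ]
(138, 205) [0.49  0.413 0.08 ]
(371, 225) [ 0.429 -0.406  0.08 ]
```

View pics/top0z.png

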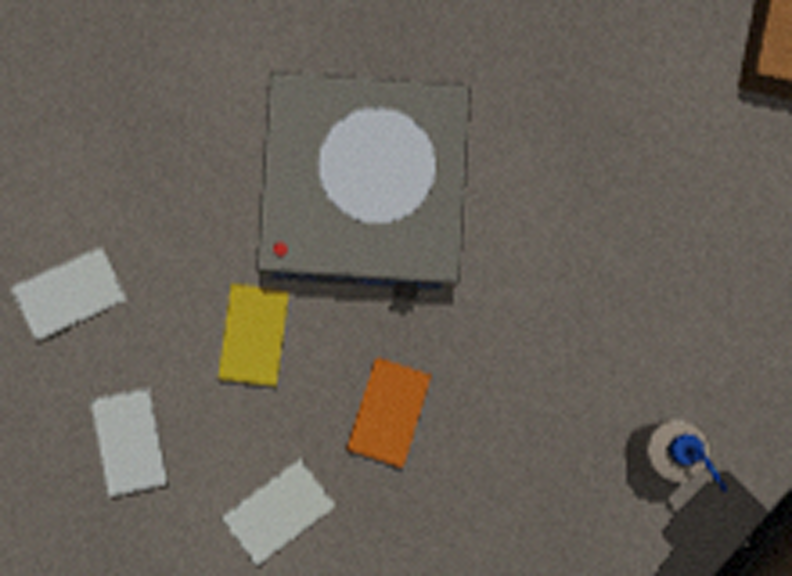

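Close-up: wedge thin end is up, at crop (262,289), and the thick edge is at (250,383), so its yaw is about -7.5°. The red dot is at crop (280,249) and the stirrer is nearly square to the world axes. I measured the foot at about (0.626,-0.003), and the sizes agree (wedge about 98×60 mm). The wedge thus aims about 14 mm left of the foot. I'll push with two fingers spread 35 mm apart, tool yaw about -12° and leaning back 15° to keep the gripper body clear of the case.

Run:
```python
from h import *
o=ctrl.get_obs()
R0=Ro.from_euler("xyz",o["orientation"],degrees=True)
Rt=Ro.from_euler("z",-12,degrees=True)*Ro.from_euler("y",-15,degrees=True)*Ro.from_euler("z",180,degrees=True)*Ro.from_euler("x",180,degrees=True)
print((Rt*R0.inv()).as_rotvec().round(3), (np.array([.44,.038,.20])-o["tool_pos"])*100)
```

```text
[ 0.033 -0.265 -0.674] [13.52842905 63.97525387  0.40813925]
```

Request:
{"name": "arm_command", "arguments": {"targets": [[[0,0,0,0,0,4,0.4],[0,0,0,0,0,8,0.4],[0,0,0,0,0,12,0.4],[0,0,0,1,3,14,0.4],[0,0,0,2,7,14,0.4],[0,0,0,3,11,14,0.4],[0,0,0,4,15,14,0.4],[0,0,0,5,19,14,0.4]]]}}

```text
clock: 0.77
tool_pos: [0.3548, -0.4103, 0.3363]
orientation: [180.0, -0.0, -153.2]
force: [1.6, 0.2, 0.2]
opening: 0.0402
```

Request:
{"name": "arm_command", "arguments": {"targets": [[[0.005,-0.04,-0.1,1.5,4,0,0.4],[0.01,-0.08,-0.2,2.5,8,0,0.4],[0.015,-0.12,-0.3,3.5,12,0,0.4],[0.02,-0.16,-0.4,4.5,16,0,0.4],[0.025,-0.2,-0.5,5.5,20,0,0.4],[0.03,-0.24,-0.6,6.5,24,0,0.4],[0.033,-0.265,-0.674,7,28,0,0.4],[0.033,-0.265,-0.674,7.5,32,0,0.4]]]}}

```text
clock: 1.43
tool_pos: [0.4224, -0.1399, 0.3369]
orientation: [-179.9, 15.0, 168.1]
force: [-0.3, -0.4, -1.0]
opening: 0.0355
```

Request:
{"name": "arm_command", "arguments": {"targets": [[[0,0,0,0.3,4,0,0.4],[0,0,0,0.6,8,0,0.4],[0,0,0,1,12.8,-2,0.4],[0,0,0,1,12.8,-6,0.4],[0,0,0,1,12.8,-10,0.4],[0,0,0,1,12.8,-14,0.4],[0,0,0,1,12.8,-18,0.4],[0,0,0,1,12.8,-20,0.4]]]}}

```text
clock: 2.1
tool_pos: [0.4299, -0.0136, 0.1323]
orientation: [-179.7, 14.6, 168.5]
force: [-0.2, -0.9, -0.6]
opening: 0.0351
```

Run:
```python
from h import *
o=ctrl.get_obs();print(o["tool_pos"].round(4),o["orientation"].round(2),o["force"].round(2),o["clock"])
m=ctrl.camera_model("wrist");im=ctrl.snapshot("wrist");cv2.imwrite("pics/w1.png",im);measure("wrist",im,m)
im=ctrl.snapshot("side");cv2.imwrite("pics/s1.png",im);measure("side",im,ctrl.camera_model("side"))
```

```text
[ 0.4299 -0.0136  0.1323] [-179.66   14.58  168.49] [-0.21 -0.86 -0.57] 2.1
wrist yellow area 1672.0 px [310.  210.3] ctr [0.5142 0.0259] box [[0.4897, -0.0002], [0.4969, 0.0604], [0.5648, 0.0591], [0.5575, -0.0075]]
side yellow area 266.0 px [243.7 198.1] ctr [0.5422 0.0234] box [[0.5122, 0.0677], [0.6191, 0.0354], [0.5748, -0.0284], [0.4724, 0.0044]]
side red 5.0 px [264.7 175. ] r 1.7 [0.6318 0.0024]
```

View pics/w1.png

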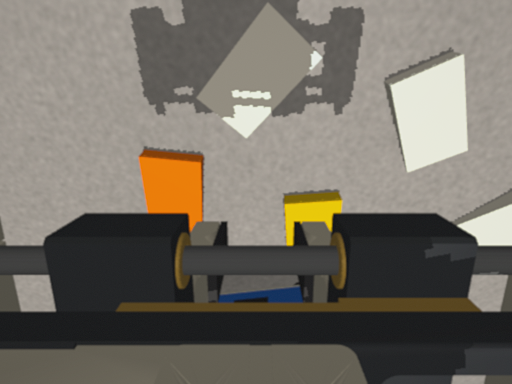

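The wrist view shows the thick edge of the yellow wedge at px (285–340,195), ahead of the fingers and slightly to their left (+y). It agrees with the top fit, with the thick face at x≈0.494, y≈0.028. Next I'll lower the fingers behind it.

Request:
{"name": "arm_command", "arguments": {"targets": [[[0,0,0,1,3,0,0.4],[0,0,0,2,5.2,-2,0.4],[0,0,0,2.5,5.2,-5,0.4],[0,0,0,2.5,5.2,-8,0.4],[0,0,0,2.5,5.2,-10,0.4],[0,0,0,2.5,5.2,-11,0.4],[0,0,0,2.5,5.2,-11.5,0.4],[0,0,0,2.5,5.2,-11.5,0.4]]]}}

```text
clock: 2.87
tool_pos: [0.4675, 0.0403, 0.0344]
orientation: [-179.8, 13.4, 168.4]
force: [0.2, -0.6, -0.1]
opening: 0.0352
```

Request:
{"name": "arm_command", "arguments": {"targets": [[[0,0,0,0,0,-0.4,0.4],[0,0,0,0,0,-0.7,0.4],[0,0,0,0,0,-0.7,0.4],[0,0,0,0,0,-0.7,0.4],[0,0,0,0,0,-0.7,0.4],[0,0,0,0,0,-0.7,0.4]]]}}

```text
clock: 3.37
tool_pos: [0.4684, 0.0408, 0.0294]
orientation: [-179.9, 13.1, 168.4]
force: [0.8, -0.6, 0.1]
opening: 0.0354
```

Run:
```python
from h import *
o=ctrl.get_obs();print(o["joint_pos"].round(2),o["tool_pos"].round(4),o["orientation"].round(2))
```

```text
[  35.09    4.9   -58.22   28.85  -20.17 -163.24] [0.4684 0.0408 0.0294] [-179.91   13.14  168.44]
```

Joint 3 is on its lower limit, because leaning back this close to the base folds the arm too far. I'll rise a little, stand the tool upright and check the joints again.

Request:
{"name": "arm_command", "arguments": {"targets": [[[0,0,0,0,0,2,0.4],[0,0,0,0,0,4,0.4],[0.01,0.06,0,0,0,4,0.4],[0.025,0.12,0,0,0,4,0.4],[0.04,0.2,0,0,0,4,0.4],[0.05,0.25,0,0,0,4,0.4],[0.05,0.25,0,0,0,4,0.4]]]}}

```text
clock: 3.95
tool_pos: [0.471, 0.0416, 0.0694]
orientation: [-179.9, -1.6, 168.4]
force: [0.7, -0.4, 0.5]
opening: 0.0352
```

Run:
```python
from h import *
o=ctrl.get_obs();print(o["joint_pos"].round(2),o["tool_pos"].round(4),o["orientation"].round(2))
```

```text
[  28.1     9.89  -32.3    -1.22  -49.09 -128.89] [0.471  0.0416 0.0694] [-179.9    -1.56  168.4 ]
```

Request:
{"name": "arm_command", "arguments": {"targets": [[[-0.006,-0.027,0,-0.9,0,-1,0.4],[-0.006,-0.027,0,-0.9,0,-3,0.4],[-0.006,-0.027,0,-0.9,0,-4.5,0.4],[-0.006,-0.027,0,-0.9,0,-5.5,0.4],[-0.006,-0.027,0,-0.9,0,-5.9,0.4],[-0.006,-0.027,0,-0.9,0,-5.9,0.4],[-0.006,-0.027,0,-0.9,0,-5.9,0.4]]]}}

```text
clock: 4.53
tool_pos: [0.4593, 0.0407, 0.0104]
orientation: [-179.8, 0.1, 168.5]
force: [0.2, 0.7, 0.3]
opening: 0.0351
```

Fingers are behind the thick face. I'll push along about -16° and lean back 8° on the way, stopping short of the foot.

Request:
{"name": "arm_command", "arguments": {"targets": [[[0,0,0,1,-0.2,0,0.4],[0,0,0,2,-0.5,0,0.4],[0,0,0,3,-0.8,0,0.4],[0,0,0,4,-1.1,0,0.4],[-0.014,-0.07,0,5,-1.4,0,0.4],[-0.028,-0.137,0,5.8,-1.65,0,0.4],[-0.028,-0.137,0,6.4,-1.85,0,0.4],[-0.028,-0.137,0,6.4,-1.85,0,0.4]]]}}

```text
clock: 5.2
tool_pos: [0.5233, 0.0212, 0.0098]
orientation: [-179.7, 8.1, 168.5]
force: [0.3, -0.1, 1.7]
opening: 0.0347
```

Run:
```python
from h import *
o=ctrl.get_obs();print(o["joint_pos"].round(2),o["tool_pos"].round(4),o["orientation"].round(2),o["force"].round(2),o["clock"])
for n in ("side","top"):
    im=ctrl.snapshot(n);cv2.imwrite(f"pics/{n}2.png",im);measure(n,im,ctrl.camera_model(n))
a=cv2.imread("pics/side2.png")[130:250,180:340];b=cv2.imread("pics/top2.png")[100:220,190:350]
cv2.imwrite("pics/c2.png",cv2.resize(np.vstack([a,b]),None,fx=2.5*1,fy=2.5,interpolation=cv2.INTER_CUBIC))
```

```text
[  27.84   14.05  -43.2    11.71  -27.16 -139.55] [0.5233 0.0212 0.0098] [-179.73    8.06  168.48] [ 0.28 -0.06  1.67] 5.2
side yellow area 195.5 px [243.6 199.8] ctr [0.5348 0.0171] box [[0.507, 0.0646], [0.6258, 0.0573], [0.5879, -0.0158], [0.4744, -0.0063]]
side red 5.0 px [264.7 175. ] r 1.7 [0.6318 0.0024]
top yellow area 127.5 px [251.5 184.3] ctr [0.5757 0.0168] box [[0.5608, 0.0509], [0.5987, 0.044], [0.5876, -0.0151], [0.5498, -0.008]]
top red 6.0 px [257.5 168.5] r 1.6 [ 0.6251 -0.004 ]
```

View pics/c2.png

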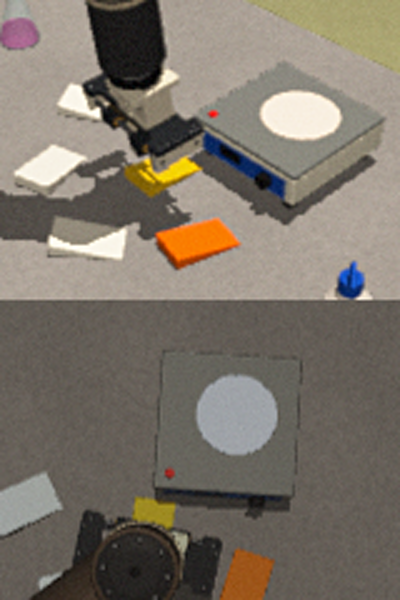

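Side crop: yellow is visible right below the gripper at (125–200,155–190). I can't tell from it whether the wedge has moved, so I'll compare before and after closely.

Run:
```python
from h import *
a=cv2.imread("pics/side0.png")[170:225,210:290];b=cv2.imread("pics/side2.png")[170:225,210:290]
cv2.imwrite("pics/c3.png",cv2.resize(np.hstack([a,b]),None,fx=5,fy=5,interpolation=cv2.INTER_CUBIC))
```

```text
(no output)
```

View pics/c3.png

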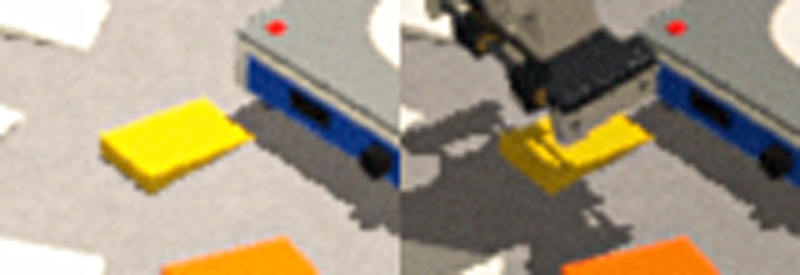

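The wedge hasn't moved: its left corner is at (100,140) before and (500,140) after, which is the same place in each half. The open fingers skimmed over it, so the tips must ride higher than the TCP when the jaws are open. I'll go back up, shut the fingers (about 42 mm wide, still a broad pusher) and come down again behind the wedge.

Request:
{"name": "arm_command", "arguments": {"targets": [[[0,0,0,0,0,2,0.4],[0,0,0,0,0,4,0],[0.014,0.07,0,-2,0.5,4,0],[0.028,0.137,0,-4,1.1,4,0],[0.028,0.137,0,-6,1.7,4,0],[0.028,0.137,0,-6.6,1.9,4,0],[0.028,0.137,0,-6.6,1.9,4,0],[0.028,0.137,0,-6.6,1.9,3,0]]]}}

```text
clock: 5.97
tool_pos: [0.4594, 0.0422, 0.0418]
orientation: [-179.9, 0.3, 168.5]
force: [0.6, 0.9, 0.2]
opening: 0.0011
```

Request:
{"name": "arm_command", "arguments": {"targets": [[[0,0,0,0,0,-1,0],[0,0,0,0,0,-2,0],[0,0,0,0,0,-2.7,0],[0,0,0,0,0,-3.1,0],[0,0,0,0,0,-3.1,0],[0,0,0,0,0,-3.1,0]]]}}

```text
clock: 6.47
tool_pos: [0.4577, 0.0412, 0.0091]
orientation: [-179.8, 0.1, 168.5]
force: [0.5, 0.2, 0.7]
opening: 0.0005
```

Run:
```python
from h import *
o=ctrl.get_obs();print(o["joint_pos"].round(2),o["tool_pos"].round(4),o["orientation"].round(2),o["force"].round(2),o["opening"],o["clock"])
n="side";im=ctrl.snapshot(n);measure(n,im,ctrl.camera_model(n))
cv2.imwrite("pics/c4.png",cv2.resize(im[160:230,200:300],None,fx=6,fy=6,interpolation=cv2.INTER_CUBIC))
```

```text
[  30.03   13.01  -39.68    0.37  -37.38 -131.86] [0.4577 0.0412 0.0091] [-1.7978e+02  9.0000e-02  1.6846e+02] [0.52 0.25 0.73] 0.0005434309974380106 6.4667
side yellow area 187.5 px [246.  198.6] ctr [0.5457 0.0151] box [[0.5056, 0.0559], [0.6182, 0.0403], [0.5861, -0.0155], [0.4774, 0.0014]]
side red 5.0 px [264.7 175. ] r 1.7 [0.6318 0.0024]
```

View pics/c4.png

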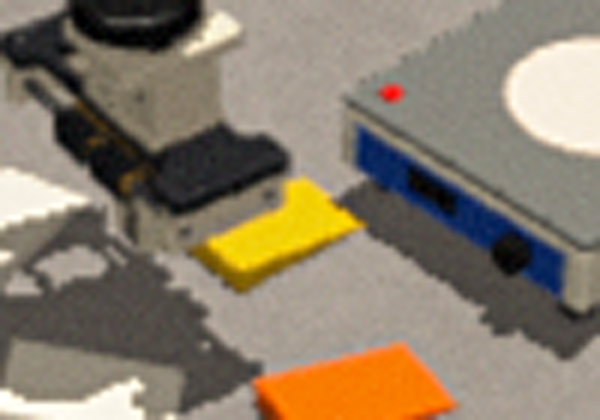

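The shut fingertips are down at (150,240), behind the thick face, whose near corner is at (240,290). Pushing again.

Request:
{"name": "arm_command", "arguments": {"targets": [[[0,0,0,1,-0.2,-0.1,0],[0,0,0,2,-0.5,-0.1,0],[0,0,0,2.8,-0.7,-0.1,0],[0,0,0,3.6,-0.95,-0.1,0],[0,0,0,4.4,-1.2,-0.1,0],[-0.014,-0.07,0,5.0,-1.4,-0.1,0],[-0.028,-0.137,0,5.5,-1.6,-0.1,0],[-0.028,-0.137,0,5.5,-1.6,-0.1,0]]]}}

```text
clock: 7.18
tool_pos: [0.5088, 0.023, 0.0065]
orientation: [-179.6, 8.1, 168.4]
force: [-2.8, -0.1, -1.3]
opening: 0.0003
```

Run:
```python
from h import *
o=ctrl.get_obs();print(o["tool_pos"].round(4),o["orientation"].round(2),o["force"].round(2),o["clock"])
ims=[]
for n,s in (("side",np.s_[160:230,200:300]),("top",np.s_[145:215,205:305])):
    im=ctrl.snapshot(n);measure(n,im,ctrl.camera_model(n));ims.append(cv2.resize(im[s],None,fx=4,fy=4,interpolation=cv2.INTER_CUBIC))
cv2.imwrite("pics/c5.png",np.hstack(ims))
```

```text
[0.5088 0.023  0.0065] [-179.65    8.06  168.41] [-2.81 -0.14 -1.26] 7.1833
side yellow area 147.5 px [244.8 200.1] ctr [0.5367 0.0125] box [[0.5113, 0.0647], [0.6049, 0.0081], [0.5578, -0.0454], [0.4677, 0.01]]
side red 5.0 px [264.7 175. ] r 1.7 [0.6318 0.0024]
top yellow area 193.5 px [251.  186.5] ctr [0.5677 0.0185] box [[0.547, 0.0519], [0.5976, 0.0443], [0.5884, -0.0151], [0.5378, -0.0073]]
top red 6.0 px [257.5 168.5] r 1.6 [ 0.6251 -0.004 ]
```

View pics/c5.png

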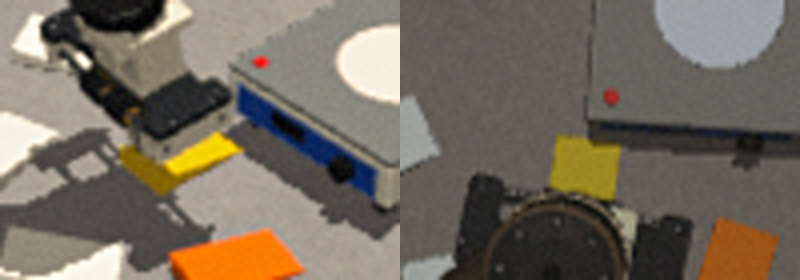

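Odd: in the side view the wedge's left corner is still near px (230,198), although the tool reports that it went 15–24 mm past the thick face. I'll check this by projecting the reported fingertip and the extreme wedge corners into the pictures.

```bash
cat >> h.py <<'E'
def proj(m,p):
    c=rot(m).T@(np.array(p,float)-np.array(m["xyz"]));q=np.array(m["K"])@[c[0],-c[1],-c[2]];return q[:2]/q[2]
E
python3 - <<'E'
from h import *
o=ctrl.get_obs();m=ctrl.camera_model("side")
im=ctrl.snapshot("side");wm=ctrl.camera_model("wrist");w=ctrl.snapshot("wrist");t=ctrl.snapshot("top")
for nm,i in(("0",cv2.imread("pics/side0.png")),("now",im)):
    k=blobs(mask(i,(20,120,30),(34,255,255)),30);k=np.vstack(k)[:,0]
    print(nm,"left",k[k[:,0].argmin()],"bottom",k[k[:,1].argmax()],"right",k[k[:,0].argmax()])
p=o["tool_pos"];R=Ro.from_euler("xyz",o["orientation"],degrees=True)
print(p,o["force"])
pts=[p+R.apply([a,b,0]) for a,b in((-.0095,.021),(-.0095,-.021),(.0095,-.021),(.0095,.021))]
s=6;c=cv2.resize(im[165:230,205:280],None,fx=s,fy=s,interpolation=cv2.INTER_CUBIC)
for q in pts:
    u=(proj(m,q)-[205,165])*s;print(q.round(4),proj(m,q).round(1));cv2.circle(c,tuple(int(v) for v in u),3,(255,0,255),-1)
w2=cv2.resize(w[130:384],None,fx=.68,fy=.9) ; w2=cv2.resize(w,(348,261))
c2=np.zeros((390,348,3),np.uint8);c2[:261]=w2
cv2.imwrite("pics/c6.png",np.hstack([c,c2]))
E
```

```text
0 left [230 197] bottom [239 208] right [260 197]
now left [230 197] bottom [239 208] right [260 197]
[0.51160136 0.0245939  0.00797874] [0.71544471 0.27684738 1.1530439 ]
[0.525  0.0433 0.0092] [236.6 197.6]
[0.5166 0.0021 0.0094] [243.1 203.6]
[0.4982 0.0059 0.0068] [238.8 206.1]
[0.5066 0.047  0.0066] [232.3 200. ]
```

View pics/c6.png

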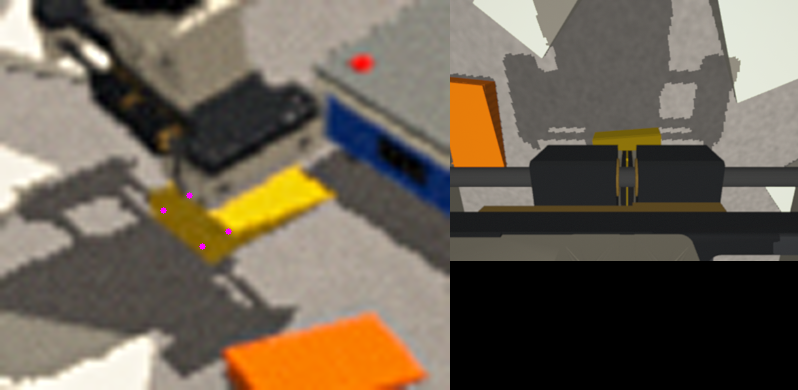

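Every wedge corner pixel is identical to the start, so the wedge is untouched. The wrist view shows its thick face behind the fingers at (595–660,130–150), and the reported tip (magenta) falls inside the wedge. So the real fingertips sit at least 10 mm above the reported TCP. I'll go back and feel for the bench by force to find the true tip height.

Request:
{"name": "arm_command", "arguments": {"targets": [[[0,0,0,0,0,1.5,0],[0,0,0,0,0,3,0],[0.014,0.07,0,-2,0.6,3,0],[0.028,0.137,0,-4,1.2,3,0],[0.028,0.137,0,-5.5,1.6,3,0],[0.028,0.137,0,-5.5,1.6,1.5,0],[0.028,0.137,0,-5.5,1.6,0.2,0],[0.028,0.137,0,-5.5,1.6,0,0]]]}}

```text
clock: 8.1
tool_pos: [0.4573, 0.0415, 0.0069]
orientation: [-179.8, -0.0, 168.4]
force: [0.3, -0.5, -0.0]
opening: 0.0005
```

Request:
{"name": "arm_command", "arguments": {"targets": [[[0,0,0,0,0,-0.1,0],[0,0,0,0,0,-0.2,0],[0,0,0,0,0,-0.3,0],[0,0,0,0,0,-0.4,0],[0,0,0,0,0,-0.4,0]]]}}

```text
clock: 8.52
tool_pos: [0.4576, 0.0413, 0.0043]
orientation: [-179.8, 0.1, 168.4]
force: [-0.5, -0.6, 0.4]
opening: 0.0008
```

Request:
{"name": "arm_command", "arguments": {"targets": [[[0,0,0,0,0,-0.1,0],[0,0,0,0,0,-0.2,0],[0,0,0,0,0,-0.3,0],[0,0,0,0,0,-0.3,0]]]}}

```text
clock: 8.85
tool_pos: [0.4573, 0.0412, 0.001]
orientation: [-179.8, 0.1, 168.4]
force: [-0.6, 0.3, -0.3]
opening: 0.0003
```

Request:
{"name": "arm_command", "arguments": {"targets": [[[0,0,0,0,0,-0.1,0],[0,0,0,0,0,-0.2,0],[0,0,0,0,0,-0.3,0],[0,0,0,0,0,-0.3,0]]]}}

```text
clock: 9.18
tool_pos: [0.4572, 0.0411, -0.0021]
orientation: [-179.8, 0.1, 168.4]
force: [-0.4, -0.5, 0.4]
opening: 0.0007
```

Request:
{"name": "arm_command", "arguments": {"targets": [[[0,0,0,0,0,-0.1,0],[0,0,0,0,0,-0.2,0],[0,0,0,0,0,-0.2,0]]]}}

```text
clock: 9.43
tool_pos: [0.4572, 0.0412, -0.0041]
orientation: [-179.8, 0.1, 168.4]
force: [-1.2, 0.3, 1.1]
opening: 0.0006
```

Request:
{"name": "arm_command", "arguments": {"targets": [[[0,0,0,0,0,-0.1,0],[0,0,0,0,0,-0.2,0],[0,0,0,0,0,-0.3,0],[0,0,0,0,0,-0.3,0]]]}}

```text
clock: 9.77
tool_pos: [0.4572, 0.0411, -0.0071]
orientation: [-179.8, 0.1, 168.4]
force: [-0.2, -0.5, 0.1]
opening: 0.0
```

Request:
{"name": "arm_command", "arguments": {"targets": [[[0,0,0,0,0,-0.1,0],[0,0,0,0,0,-0.2,0],[0,0,0,0,0,-0.2,0]]]}}

```text
clock: 10.02
tool_pos: [0.4573, 0.0412, -0.0091]
orientation: [-179.8, 0.1, 168.4]
force: [-0.3, 0.3, -0.3]
opening: 0.0003
```

Request:
{"name": "arm_command", "arguments": {"targets": [[[0,0,0,0,0,-0.1,0],[0,0,0,0,0,-0.2,0],[0,0,0,0,0,-0.2,0]]]}}

```text
clock: 10.27
tool_pos: [0.4572, 0.0411, -0.0111]
orientation: [-179.8, 0.1, 168.4]
force: [0.3, -0.6, -0.3]
opening: 0.0003
```

Request:
{"name": "arm_command", "arguments": {"targets": [[[0,0,0,0,0,-0.1,0],[0,0,0,0,0,-0.1,0]]]}}

```text
clock: 10.43
tool_pos: [0.4573, 0.0412, -0.0121]
orientation: [-179.8, 0.1, 168.4]
force: [0.0, 0.4, -0.4]
opening: 0.0004
```

Request:
{"name": "arm_command", "arguments": {"targets": [[[0,0,0,0,0,-0.1,0],[0,0,0,0,0,-0.1,0]]]}}

```text
clock: 10.6
tool_pos: [0.4573, 0.0412, -0.013]
orientation: [-179.8, 0.1, 168.4]
force: [-0.0, 0.2, -0.6]
opening: 0.0004
```

Request:
{"name": "arm_command", "arguments": {"targets": [[[0,0,0,0,0,-0.1,0],[0,0,0,0,0,-0.1,0]]]}}

```text
clock: 10.77
tool_pos: [0.4573, 0.0412, -0.0141]
orientation: [-179.8, 0.1, 168.4]
force: [0.6, -0.7, -0.3]
opening: 0.0005
```

Run:
```python
from h import *
o=ctrl.get_obs();m=ctrl.camera_model("side");im=ctrl.snapshot("side");p=o["tool_pos"];print(p,o["force"])
s=8;c=cv2.resize(im[165:225,195:265],None,fx=s,fy=s,interpolation=cv2.INTER_CUBIC)
R=Ro.from_euler("xyz",o["orientation"],degrees=True)
for z,col in((0,(255,0,255)),(.01,(0,255,0)),(.02,(255,255,0))):
    for b in(.021,-.021):
        q=p+R.apply([-.0095,b,0]);q[2]=z
        cv2.circle(c,tuple(int(v) for v in (proj(m,q)-[195,165])*s),3,col,-1)
cv2.imwrite("pics/c7.png",c)
```

```text
[ 0.45730569  0.04121568 -0.0140535 ] [ 0.57471756 -0.67011426 -0.30247152]
```

View pics/c7.png

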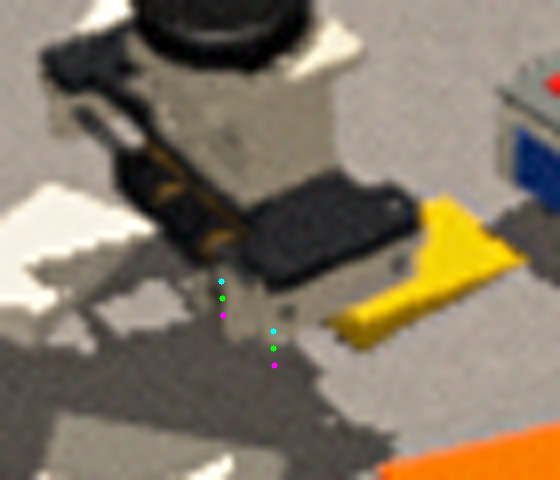

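At reported z = -0.014 the finger bottom is seen at about (235–285,335–340), next to the projected z = 0–5 mm points and with no contact force. The tips therefore really sit about 15 mm above the reported TCP, and I'll use that offset from here on. I'll raise 3 mm and push.

Request:
{"name": "arm_command", "arguments": {"targets": [[[0,0,0,1,-0.2,0.3,0],[0,0,0,2,-0.5,0.3,0],[0,0,0,2.8,-0.7,0.3,0],[0,0,0,3.6,-0.95,0.3,0],[0,0,0,4.4,-1.2,0.3,0],[0,0,0,5.0,-1.4,0.3,0],[0,0,0,5.3,-1.5,0.3,0],[0,0,0,5.3,-1.5,0.3,0]]]}}

```text
clock: 11.48
tool_pos: [0.511, 0.0259, -0.0111]
orientation: [-179.8, 0.1, 168.4]
force: [0.8, -0.5, 1.0]
opening: 0.0003
```

```bash
cat > look.py <<'E'
from h import *
o=ctrl.get_obs();print(o["tool_pos"].round(4),o["orientation"].round(2),o["force"].round(2),round(o["clock"],2),o["joint_pos"].round(1))
for n in("side","top"):
    im=ctrl.snapshot(n);cv2.imwrite(f"pics/{n}_{o['clock']:.1f}.png",im);m=ctrl.camera_model(n)
    k=np.vstack(blobs(mask(im,(20,120,30),(34,255,255)),10))[:,0]
    ex=[k[k[:,0].argmin()],k[k[:,1].argmax()],k[k[:,0].argmax()],k[k[:,1].argmin()]]
    print(n,"L B R T",[(e.tolist(),onplane(m,e,.003)[:2].round(3).tolist()) for e in ex],len(k))
    r=mask(im,(0,130,60),(6,255,255))|mask(im,(174,130,60),(180,255,255))
    s=[np.array(cv2.moments(c)["m10"]/max(cv2.moments(c)["m00"],1)) for c in blobs(r,4)[:1]]
    y,x=np.nonzero(r[150:185,245:275]);print(" dot",(x.mean()+245).round(2),(y.mean()+150).round(2),len(x))
E
python3 look.py
```

```text
[ 0.511   0.0259 -0.0111] [-1.7979e+02  9.0000e-02  1.6840e+02] [ 0.84 -0.46  1.04] 11.48 [  25.1   19.   -34.3    0.4  -36.8 -127. ]
side L B R T [([230, 197], [0.516, 0.069]), ([239, 208], [0.495, 0.001]), ([260, 197], [0.592, -0.012]), ([257, 195], [0.593, 0.004])] 64
 dot 264.8 175.0 10Traceback (most recent call last):
  File "look.py", line 5, in <module>
    k=np.vstack(blobs(mask(im,(20,120,30),(34,255,255)),10))[:,0]
      ~~~~~~~~~^^^^^^^^^^^^^^^^^^^^^^^^^^^^^^^^^^^^^^^^^^^^^
    return _nx.concatenate(arrs, 0, dtype=dtype, casting=casting)
           ~~~~~~~~~~~~~~~^^^^^^^^^^^^^^^^^^^^^^^^^^^^^^^^^^^^^^^
ValueError: need at least one array to concatenate
```

The wedge still hasn't moved, so I need to see where the fingertips really are.

Run:
```python
from h import *
o=ctrl.get_obs();p=o["tool_pos"];R=Ro.from_euler("xyz",o["orientation"],degrees=True)
import glob
im=cv2.imread(sorted(glob.glob("pics/side_11*.png"))[0]);m=ctrl.camera_model("side")
s=8;c=cv2.resize(im[165:225,205:275],None,fx=s,fy=s,interpolation=cv2.INTER_LANCZOS4)
c=np.clip(c.astype(float)*1.3+10,0,255).astype(np.uint8)
for k in range(0,70,10): # tool axis, TCP upward every 10 mm
    q=p+R.apply([0,0,-k/1000]);cv2.circle(c,tuple(int(v) for v in (proj(m,q)-[205,165])*s),3,(255,0,255) if k else (255,0,0),-1)
cv2.imwrite("pics/c8.png",c)
w=ctrl.camera_model("wrist");print(np.round(w["xyz"],4),w["rotation"]); print(R.inv().apply(np.array(w["xyz"])-p).round(4))
```

```text
[0.4429 0.0421 0.1772] [-14.85013573   0.21135187  78.44067524]
[ 0.0688  0.0016 -0.1884]
```

View pics/c8.png

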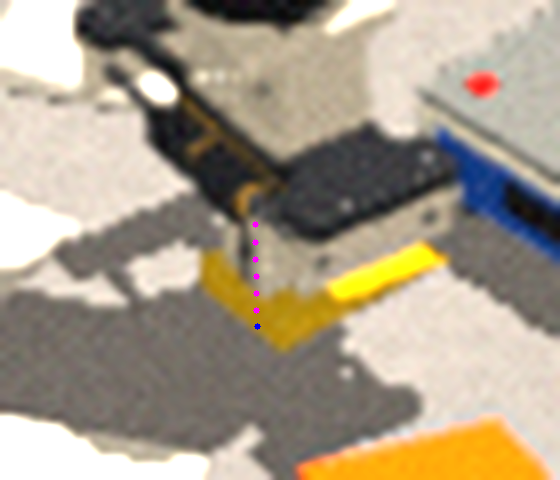

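The finger's visible lower end is at (255,285), where the axis dots put a height of about 15 mm. Either the tips are short by 25–30 mm or they are vanishing into the wedge. I'll settle it with a gentle touch, going straight down in 1 mm steps while reading the force.

Request:
{"name": "arm_command", "arguments": {"targets": [[[0,0,0,0,0,-0.1,0],[0,0,0,0,0,-0.2,0],[0,0,0,0,0,-0.2,0]]]}}

```text
clock: 11.83
tool_pos: [0.5101, 0.0262, -0.0125]
orientation: [-179.8, 0.1, 168.5]
force: [-2.8, -0.6, 6.6]
opening: 0.0005
```

Request:
{"name": "arm_command", "arguments": {"targets": [[[0,0,0,0,0,-0.1,0],[0,0,0,0,0,-0.2,0],[0,0,0,0,0,-0.2,0]]]}}

```text
clock: 12.08
tool_pos: [0.5102, 0.0262, -0.013]
orientation: [-179.8, 0.1, 168.5]
force: [-8.0, -0.3, 25.1]
opening: 0.0004
```

Request:
{"name": "arm_command", "arguments": {"targets": [[[0,0,0,0,0,-0.1,0],[0,0,0,0,0,-0.2,0],[0,0,0,0,0,-0.2,0]]]}}

```text
clock: 12.33
tool_pos: [0.5103, 0.0262, -0.0132]
orientation: [-179.8, 0.2, 168.6]
force: [-15.4, 0.6, 47.8]
opening: 0.0003
```

Contact is clear: with the tip on the wedge's top (about 17 mm high) the reported TCP is at -0.012. So the tips end about 29 mm short of the reported TCP, and I'll use that. I'll go up, back, and down to reported z≈-0.021 (tip about 8 mm up).

Request:
{"name": "arm_command", "arguments": {"targets": [[[0,0,0,0,0,1,0],[0,0,0,0,0,3,0],[0,0,0,-2,0.6,3,0],[0,0,0,-4,1.2,3,0],[0,0,0,-5.3,1.5,3,0],[0,0,0,-5.3,1.5,1.5,0],[0,0,0,-5.3,1.5,0,0],[0,0,0,-5.3,1.5,0,0]]]}}

```text
clock: 13.0
tool_pos: [0.4556, 0.0408, -0.0185]
orientation: [-179.7, -0.0, 168.5]
force: [-0.4, 0.1, -0.6]
opening: 0.0005
```

Request:
{"name": "arm_command", "arguments": {"targets": [[[0,0,0,0,0,-0.1,0],[0,0,0,0,0,-0.3,0],[0,0,0,0,0,-0.4,0],[0,0,0,0,0,-0.4,0]]]}}

```text
clock: 13.33
tool_pos: [0.4577, 0.0413, -0.0206]
orientation: [-179.8, 0.1, 168.4]
force: [0.5, -0.2, -0.5]
opening: 0.0002
```

```bash
sed -i 's/    k=np.vstack(blobs(mask(im,(20,120,30),(34,255,255)),10))\[:,0\]/    k=np.vstack(blobs(mask(im,(20,120,30),(36,255,255)),3))[:,0]/' look.py; sed -i '/s=\[np/d' look.py; python3 look.py
```

```text
[ 0.4577  0.0413 -0.0206] [-1.7982e+02  1.2000e-01  1.6844e+02] [ 0.52 -0.22 -0.47] 13.33 [  30.    16.   -41.4    0.4  -32.6 -131.9]
side L B R T [([237, 206], [0.497, 0.014]), ([239, 208], [0.495, 0.001]), ([260, 197], [0.592, -0.012]), ([250, 189], [0.602, 0.047])] 56
 dot 264.8 175.0 10
top L B R T [([242, 191], [0.551, 0.051]), ([256, 201], [0.515, -0.001]), ([259, 187], [0.567, -0.011]), ([244, 179], [0.596, 0.045])] 64
 dot 257.5 168.8 10
```

Request:
{"name": "arm_command", "arguments": {"targets": [[[0,0,0,1,-0.2,0,0],[0,0,0,1.7,-0.4,0,0],[0,0,0,2.4,-0.6,0,0],[0,0,0,3.1,-0.8,0,0],[0,0,0,3.7,-1,0,0],[0,0,0,4.3,-1.2,0,0],[0,0,0,4.7,-1.3,0,0],[0,0,0,4.7,-1.3,0,0]]]}}

```text
clock: 14.1
tool_pos: [0.5053, 0.028, -0.021]
orientation: [-179.8, 0.1, 168.4]
force: [-0.3, 0.6, -0.4]
opening: 0.0
```

```bash
python3 look.py
```

```text
[ 0.5053  0.028  -0.021 ] [-1.7980e+02  1.1000e-01  1.6842e+02] [-0.31  0.58 -0.43] 14.1 [  25.6   19.5  -35.5    0.4  -35.  -127.5]
side L B R T [([242, 204], [0.518, 0.009]), ([244, 207], [0.511, -0.008]), ([266, 197], [0.608, -0.028]), ([260, 192], [0.614, 0.008])] 52
 dot 264.8 175.0 10
top L B R T [([248, 174], [0.615, 0.03]), ([262, 184], [0.578, -0.022]), ([263, 179], [0.597, -0.026]), ([248, 174], [0.615, 0.03])] 31
 dot 257.45 168.64 11
```

The wedge moved this time. It has turned to about -11.6° and its thin end is at about (0.6115,-0.002), 15 mm short of the foot and in line with it. I'll continue along its axis, leaning the tool back 12° for case clearance.

Request:
{"name": "arm_command", "arguments": {"targets": [[[-0.007,-0.035,0,0.5,-0.1,0,0],[-0.014,-0.07,0,1.0,-0.2,0,0],[-0.021,-0.105,0,1.5,-0.3,0,0],[-0.028,-0.14,0,1.9,-0.4,0,0],[-0.035,-0.17,0,2.3,-0.5,0,0],[-0.042,-0.205,0,2.6,-0.55,0,0],[-0.042,-0.205,0,2.6,-0.55,0,0]]]}}

```text
clock: 14.78
tool_pos: [0.5293, 0.0237, -0.0211]
orientation: [-179.8, 12.1, 168.5]
force: [1.0, -1.3, 0.2]
opening: 0.0003
```

```bash
python3 look.py
```

```text
[ 0.5293  0.0237 -0.0211] [-179.83   12.09  168.52] [ 1.   -1.35  0.19] 14.78 [  24.5   15.4  -56.3   40.2  -11.2 -165. ]
side L B R T [([248, 202], [0.541, 0.001]), ([249, 205], [0.531, -0.013]), ([269, 196], [0.62, -0.032]), ([260, 189], [0.628, 0.02])] 50
 dot 264.8 175.0 10
top L B R T [([245, 188], [0.562, 0.041]), ([260, 195], [0.537, -0.015]), ([263, 182], [0.586, -0.026]), ([249, 169], [0.633, 0.027])] 78
 dot 257.45 168.64 11
```

Request:
{"name": "arm_command", "arguments": {"targets": [[[0.007,0.035,0,0.15,-0.03,0,0],[0.014,0.069,0,0.3,-0.06,0,0],[0.014,0.069,0,0.5,-0.1,0,0],[0.014,0.069,0,0.6,-0.12,0,0],[0.014,0.069,0,0.6,-0.12,0,0]]]}}

```text
clock: 15.3
tool_pos: [0.5373, 0.0225, -0.0208]
orientation: [-179.9, 8.1, 168.4]
force: [0.4, -1.0, -0.4]
opening: 0.0006
```

Request:
{"name": "arm_command", "arguments": {"targets": [[[0,0,0,0.1,-0.02,0,0],[0,0,0,0.2,-0.04,0,0],[0,0,0,0.3,-0.06,0,0],[0,0,0,0.4,-0.08,0,0],[0,0,0,0.4,-0.08,0,0]]]}}

```text
clock: 15.72
tool_pos: [0.5403, 0.0204, -0.0209]
orientation: [-179.8, 8.1, 168.4]
force: [-0.8, -0.5, 0.0]
opening: 0.0005
```

```bash
python3 look.py
```

```text
[ 0.5403  0.0204 -0.0209] [-179.78    8.05  168.44] [-0.76 -0.52  0.03] 15.72 [  26.5   18.3  -43.3   13.4  -22.7 -140.2]
side L B R T [([250, 201], [0.55, -0.001]), ([251, 204], [0.54, -0.015]), ([270, 196], [0.622, -0.035]), ([264, 193], [0.62, -0.007])] 42
 dot 264.8 175.0 10
top L B R T [([247, 181], [0.588, 0.034]), ([262, 188], [0.563, -0.022]), ([264, 180], [0.593, -0.029]), ([251, 166], [0.645, 0.019])] 64
 dot 257.45 168.64 11
```

Request:
{"name": "arm_command", "arguments": {"targets": [[[0,0,0,0.1,-0.02,0,0],[0,0,0,0.2,-0.04,0,0],[0,0,0,0.3,-0.06,0,0],[0,0,0,0.3,-0.06,0,0]]]}}

```text
clock: 16.15
tool_pos: [0.5431, 0.0199, -0.021]
orientation: [-179.8, 8.0, 168.4]
force: [-3.3, 0.1, 1.3]
opening: 0.0007
```

Request:
{"name": "arm_command", "arguments": {"targets": [[[0,0,0,0.1,-0.02,0,0],[0,0,0,0.2,-0.04,0,0],[0,0,0,0.3,-0.06,0,0],[0,0,0,0.3,-0.06,0,0]]]}}

```text
clock: 16.48
tool_pos: [0.5452, 0.019, -0.0211]
orientation: [-179.7, 8.0, 168.4]
force: [-7.0, 1.2, 6.0]
opening: 0.0003
```

Resistance passed 3 N and then reached 7 N, with the foot about 33–35 mm ahead of the wedge's centre, which fits a gap of about 5 mm. I'll back off and check the stirrer and wedge in the pictures.

Request:
{"name": "arm_command", "arguments": {"targets": [[[0,0,0,-0.5,0.1,0,0],[0,0,0,-1,0.2,0,0],[0,0,0,-2,0.4,0,0],[0,0,0,-2,0.4,3,0],[0,0,0,-3,0.6,7,0],[0.028,0.137,0,-4,0.8,11,0],[0.028,0.137,0,-5,1,14,0],[0.028,0.137,0,-5,1,15,0]]]}}

```text
clock: 17.15
tool_pos: [0.4988, 0.0311, 0.1346]
orientation: [180.0, 0.2, 168.5]
force: [2.8, 1.0, 1.6]
opening: 0.0005
```

```bash
python3 look.py
cat > lev.py <<'E'
from h import *
import glob
# optical shift of stirrer top patches: start vs. now (side view), sub-pixel by phase correlation
def sh(a,b,c,h=12):
    g=[cv2.cvtColor(i[c[1]-h:c[1]+h,c[0]-h:c[0]+h],cv2.COLOR_BGR2GRAY).astype(np.float32) for i in(a,b)]
    (d,r)=cv2.phaseCorrelate(g[0],g[1],cv2.createHanningWindow((2*h,2*h),cv2.CV_32F));return np.round(d,2),round(r,2)
a=cv2.imread("pics/side0.png");b=np.mean([ctrl.snapshot("side").astype(float) for _ in range(3)],0).astype(np.uint8);cv2.imwrite("pics/sideL.png",b)
for n,c in(("left-front corner",(260,178)),("disc",(299,176)),("right-front",(293,208)),("right-back",(331,180)),("back",(300,158))): print(n,*sh(a,b,c))
k=np.vstack(blobs(mask(b,(20,120,30),(36,255,255)),3))[:,0];m=ctrl.camera_model("side")
for e in(k[k[:,0].argmin()],k[k[:,1].argmax()],k[k[:,0].argmax()]): print(e,onplane(m,e,.003)[:2].round(3))
E
python3 lev.py
```

```text
[0.4988 0.0311 0.1346] [179.97   0.18 168.54] [2.76 1.   1.56] 17.15 [ 2.620e+01  6.900e+00 -2.630e+01  1.000e-01 -5.660e+01 -1.277e+02]
side L B R T [([244, 192], [0.573, 0.051]), ([252, 203], [0.547, -0.014]), ([270, 196], [0.622, -0.035]), ([255, 188], [0.619, 0.038])] 57
 dot 264.8 175.0 10
top L B R T [([250, 168], [0.637, 0.023]), ([263, 182], [0.586, -0.026]), ([264, 180], [0.593, -0.029]), ([251, 165], [0.648, 0.019])] 24
 dot 257.45 168.64 11
left-front corner [-0.36  0.02] 0.88
disc [ 0.03 -0.38] 1.02
right-front [-0.21 -0.07] 0.96
right-back [-0.12  0.12] 0.9
back [ 0.34 -0.  ] 0.95
[244 192] [0.573 0.051]
[252 203] [ 0.547 -0.014]
[270 196] [ 0.622 -0.035]
```

The dot's pixel position is unchanged from the start, so the stirrer hasn't moved. The wedge lies with the foot about 30 mm ahead of its centre. Next I'll move above the dot, tilting the tool briefly on the way. Comparing the camera-to-TCP offset at two tilts tells whether the 29 mm is a world-height bias or a tool-length one.

Request:
{"name": "arm_command", "arguments": {"targets": [[[0,0,0,3,-0.8,0,0],[-0.02,-0.1,0,6,-1.6,0,0],[-0.04,-0.2,0,9,-2.4,0,0],[-0.06,-0.3,0,12,-3.2,0,0],[-0.06,-0.3,0,12.8,-3.4,0,0],[-0.06,-0.3,0,12.8,-3.4,0,0]]]}}

```text
clock: 17.9
tool_pos: [0.6222, -0.0057, 0.1266]
orientation: [-179.6, 17.2, 168.5]
force: [0.7, -0.4, 0.5]
opening: 0.0004
```

Run:
```python
from h import *
o=ctrl.get_obs();p=o["tool_pos"];R=Ro.from_euler("xyz",o["orientation"],degrees=True);w=ctrl.camera_model("wrist")
print(p.round(4),o["orientation"].round(1),o["force"].round(1),o["joint_pos"].round(1)); print("cam in tool",R.inv().apply(np.array(w["xyz"])-p).round(4))
im=ctrl.snapshot("wrist");cv2.imwrite("pics/w9.png",im)
print("pred dot px",proj(w,[.627,-.003,.08]).round(1),"pred tip px",proj(w,p+R.apply([0,0,-.0])).round(1),proj(w,p+R.apply([0,0,-.029])).round(1))
r=mask(im,(0,130,60),(6,255,255))|mask(im,(174,130,60),(180,255,255))
for k in blobs(r,20)[:3]: c,rad=cv2.minEnclosingCircle(k);print("red",np.round(c,1),round(rad,1),onplane(w,c,.08).round(4))
```

```text
[ 0.6222 -0.0057  0.1266] [-179.6   17.2  168.5] [ 0.7 -0.4  0.5] [  23.5    9.   -34.7   18.4  -33.6 -139.3]
cam in tool [ 0.0687  0.0016 -0.1884]
pred dot px [263. 186.] pred tip px [257.5 218.5] [257.1 236.8]
red [263.8 183.5] 8.9 [ 0.6249 -0.002   0.08  ]
```

The camera offset is constant with tilt, so the wrist camera follows the reported kinematics. I'll test the height scale against known sizes in this wrist picture: the 14 mm dot, the 60 mm wedge width and the 22 mm distance from dot to case edge.

Run:
```python
from h import *
w=ctrl.camera_model("wrist");im=cv2.imread("pics/w9.png")
print(np.round(w["xyz"],3),w["rotation"],w["K"][0][0])
r=mask(im,(0,110,40),(8,255,255))|mask(im,(172,110,40),(180,255,255))
k=blobs(r,20)[0];n=cv2.countNonZero(cv2.drawContours(np.zeros(im.shape[:2],np.uint8),[k],-1,255,-1))
M=cv2.moments(k);c=np.array([M["m10"],M["m01"]])/M["m00"]
q=[onplane(w,c+d,.08) for d in((0,0),(1,0),(0,1))];a=np.linalg.norm(np.cross(q[1]-q[0],q[2]-q[0]))
print("dot diam mm if model right",2e3*np.sqrt(n*a/np.pi), "dist",np.linalg.norm(q[0]-w["xyz"]))
for k in blobs(mask(im,(20,120,30),(36,255,255)),50)[:2]:
    b=cv2.approxPolyDP(k,3,True)[:,0];print("yellow",cv2.contourArea(k),[(e.tolist(),onplane(w,e,.015)[:2].round(4).tolist()) for e in b])
for z in(.1,.12): print(z,proj(w,[.6,.06,z]))
o=ctrl.get_obs();p=o["tool_pos"];R=Ro.from_euler("xyz",o["orientation"],degrees=True);m=ctrl.camera_model("side")
s=ctrl.snapshot("side");f=6;x0,y0=215,110;cc=cv2.resize(s[y0:y0+85,x0:x0+90],None,fx=f,fy=f,interpolation=cv2.INTER_CUBIC)
for t in range(0,80,10): cv2.circle(cc,tuple(int(v) for v in (proj(m,p+R.apply([0,0,-t/1000]))-[x0,y0])*f),2,(255,0,255),-1)
ww=im[60:384:1,150:380];ww=cv2.resize(ww,(250,352));h=np.zeros((510,250,3),np.uint8);h[:352]=ww
cv2.imwrite("pics/c9.png",np.hstack([cc,h]))
```

```text
[0.505 0.022 0.288] [-32.07790346   0.22437064  78.37796916] 314.31078191994817
dot diam mm if model right 14.2344787201421 dist 0.24197895379076617
yellow 5163.0 [([229, 58], [0.5434, -0.013]), ([231, 134], [0.6072, -0.0278]), ([282, 129], [0.6118, 0.019]), ([291, 163], [0.6478, 0.0218]), ([299, 60], [0.5563, 0.0423])]
yellow 3763.0 [([37, 0], [0.4756, -0.1429]), ([54, 49], [0.5087, -0.1487]), ([123, 56], [0.5247, -0.0967]), ([113, 0], [0.487, -0.0874])]
0.1 [348.47209757 148.24164722]
0.12 [356.33690944 162.31807207]
```

View pics/c9.png

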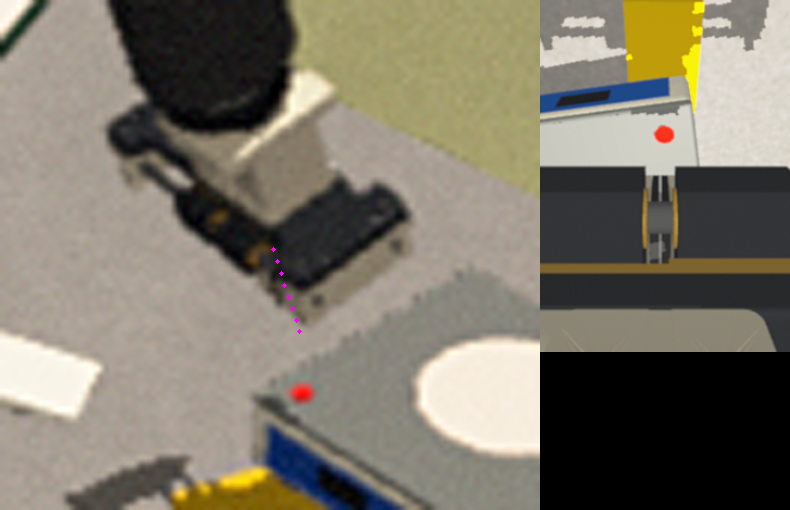

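The scales fit: the dot reads 14.2 mm and the wedge about 58 mm, so the reported arm pose is right in the world. In the left picture the tip ends at about (287,300), between the 20 and 30 mm axis dots. So the shut tips really do end 25–29 mm behind the reported TCP. The open-finger length matters for the press, so I'll sample colours along the finger lines in the start picture and the current one, in numbers only.

Run:
```python
from h import *
m=ctrl.camera_model("side")
def prof(im,p,R,lat,fr=0):
    im=cv2.resize(im,None,fx=1,fy=1)
    return [int(np.mean(cv2.getRectSubPix(im,(1,1),tuple(float(v) for v in proj(m,p+R.apply([fr,lat,-t/1000]))))) ) for t in range(-15,66,5)]
print("t mm   ",list(range(-15,66,5)))
R=Ro.from_euler("xyz",[180,0,-153.14],degrees=True);p=np.array([.305,-.602,.1965])
for l in(-.06,-.054,-.048,.048,.054,.060): print("open",l,prof(cv2.imread("pics/side0.png"),p,R,l))
o=ctrl.get_obs();R=Ro.from_euler("xyz",o["orientation"],degrees=True)
im=ctrl.snapshot("side")
for l in(-.015,-.008,0,.008,.015): print("shut",l,prof(im,o["tool_pos"],R,l))
```

```text
t mm    [-15, -10, -5, 0, 5, 10, 15, 20, 25, 30, 35, 40, 45, 50, 55, 60, 65]
open -0.06 [198, 196, 193, 196, 197, 197, 200, 198, 170, 174, 172, 171, 170, 167, 165, 85, 21]
open -0.054 [197, 203, 201, 198, 195, 197, 201, 192, 168, 165, 166, 162, 159, 169, 167, 117, 41]
open -0.048 [198, 197, 195, 199, 198, 197, 195, 157, 79, 76, 73, 60, 57, 70, 79, 75, 82]
open 0.048 [202, 204, 207, 209, 206, 204, 203, 188, 130, 115, 119, 102, 97, 107, 121, 99, 26]
open 0.054 [206, 206, 204, 200, 205, 206, 199, 193, 168, 167, 168, 163, 169, 170, 170, 101, 27]
open 0.06 [205, 201, 200, 204, 206, 204, 207, 203, 189, 186, 187, 175, 157, 167, 167, 113, 27]
shut -0.015 [133, 146, 161, 158, 156, 152, 150, 129, 119, 115, 116, 111, 89, 43, 28, 33, 37]
shut -0.008 [140, 162, 157, 157, 156, 149, 126, 119, 110, 111, 102, 91, 68, 42, 29, 30, 37]
shut 0 [158, 155, 158, 156, 151, 136, 139, 110, 103, 101, 101, 86, 44, 22, 26, 35, 38]
shut 0.008 [156, 159, 157, 157, 154, 145, 121, 102, 93, 83, 74, 36, 24, 33, 38, 35, 42]
shut 0.015 [158, 160, 161, 160, 152, 142, 107, 76, 62, 62, 37, 36, 49, 47, 46, 55, 55]
```

The start picture shows the open tips also ending about 20–25 mm behind the reported TCP. With an upright press the grasp point, 19 mm behind the TCP, would then be only about 70–74 mm up, under the required 80 mm. I'll roll the tool 28° sideways with the fingers slightly open and press with the outer corner of the +y finger. That puts the grasp point at least 85 mm up and within 35 mm of the dot, and the gripper body stays above the top. Computing the pose.

```bash
cat > pr.py <<'E'
from h import *
import sys
o=ctrl.get_obs();p=o["tool_pos"];R0=Ro.from_euler("xyz",o["orientation"],degrees=True)
U=Ro.from_euler("z",-11.5,degrees=True)*Ro.from_euler("z",180,degrees=True)*Ro.from_euler("x",180,degrees=True)
f=np.array([np.cos(np.radians(11.5)),-np.sin(np.radians(11.5)),0])
Rt=Ro.from_rotvec(-np.radians(28)*f)*U
L=np.array([0,.032,-.027])
pt=np.array([.626,.001,.08+.03])-Rt.apply(L)
print("p",p.round(4),o["orientation"].round(1),"q",o["joint_pos"].round(0),"opening",round(o["opening"],4),round(o["clock"],1),"F",o["force"].round(1))
print("turn",(Rt*R0.inv()).as_rotvec().round(3),"shift cm to 30 mm above",((pt-p)*100).round(2))
print("corner now",(p+R0.apply(L)).round(4),"grasp now",(p+R0.apply([0,0,-.019])).round(4))
E
python3 pr.py
```

```text
p [ 0.6249 -0.0041  0.1295] [-179.9   17.5  168.4] q [  24.    9.  -34.   18.  -34. -139.] opening 0.0005 18.1 F [ 1.3 -0.3 -0.1]
turn [-0.413  0.39  -0.072] shift cm to 30 mm above [-0.7  -3.5  -2.83]
corner now [0.6234 0.0289 0.1552] grasp now [ 0.6193 -0.0029  0.1476]
```

Request:
{"name": "arm_command", "arguments": {"targets": [[[-0.08,0.08,-0.014,0,0,2,0.25],[-0.16,0.15,-0.028,-0.2,-1,2,0.25],[-0.24,0.22,-0.042,-0.4,-2,2,0.25],[-0.32,0.3,-0.056,-0.6,-3,1,0.25],[-0.38,0.36,-0.066,-0.7,-3.5,0,0.25],[-0.413,0.39,-0.072,-0.7,-3.5,0,0.25],[-0.413,0.39,-0.072,-0.7,-3.5,0,0.25],[-0.413,0.39,-0.072,-0.7,-3.5,0,0.25]]]}}

```text
clock: 18.72
tool_pos: [0.6178, -0.0383, 0.1284]
orientation: [-152.1, -0.1, 168.6]
force: [-0.4, -1.1, -0.0]
opening: 0.0222
```

```bash
python3 pr.py
```

```text
p [ 0.6178 -0.0383  0.1284] [-1.521e+02 -1.000e-01  1.686e+02] q [  28.   25.  -17.   23.  -68. -142.] opening 0.0222 18.7 F [-0.4 -1.1 -0. ]
turn [-0.001 -0.001 -0.002] shift cm to 30 mm above [ 0.01 -0.08 -2.72]
corner now [0.6259 0.0018 0.1372] grasp now [ 0.6195 -0.0296  0.1452]
```

Request:
{"name": "arm_command", "arguments": {"targets": [[[0,0,0,0,0,-1.5,0.25],[0,0,0,0,0,-3,0.25],[0,0,0,0,0,-4,0.25],[0,0,0,0,0,-4.6,0.25],[0,0,0,0,0,-4.8,0.25],[0,0,0,0,0,-4.8,0.25]]]}}

```text
clock: 19.22
tool_pos: [0.6173, -0.0396, 0.0815]
orientation: [-152.0, 0.0, 168.6]
force: [0.2, -0.2, 0.1]
opening: 0.0221
```

Request:
{"name": "arm_command", "arguments": {"targets": [[[0,0,0,0,0,-0.1,0.25],[0,0,0,0,0,-0.2,0.25],[0,0,0,0,0,-0.3,0.25],[0,0,0,0,0,-0.4,0.25],[0,0,0,0,0,-0.4,0.25]]]}}

```text
clock: 19.63
tool_pos: [0.6173, -0.0395, 0.0771]
orientation: [-152.0, 0.0, 168.6]
force: [0.1, 0.3, -0.3]
opening: 0.0218
```

Request:
{"name": "arm_command", "arguments": {"targets": [[[0,0,0,0,0,-0.1,0.25],[0,0,0,0,0,-0.2,0.25],[0,0,0,0,0,-0.2,0.25]]]}}

```text
clock: 19.88
tool_pos: [0.6173, -0.0395, 0.0748]
orientation: [-152.0, 0.0, 168.6]
force: [0.0, 0.4, 0.9]
opening: 0.0221
```

Request:
{"name": "arm_command", "arguments": {"targets": [[[0,0,0,0,0,-0.1,0.25],[0,0,0,0,0,-0.2,0.25],[0,0,0,0,0,-0.2,0.25]]]}}

```text
clock: 20.13
tool_pos: [0.6173, -0.0395, 0.0728]
orientation: [-152.0, 0.0, 168.6]
force: [-0.4, -0.9, 0.3]
opening: 0.0219
```

Request:
{"name": "arm_command", "arguments": {"targets": [[[0,0,0,0,0,-0.1,0.25],[0,0,0,0,0,-0.1,0.25]]]}}

```text
clock: 20.3
tool_pos: [0.6173, -0.0395, 0.0719]
orientation: [-152.0, 0.0, 168.6]
force: [-0.0, 0.8, -0.7]
opening: 0.0216
```

Request:
{"name": "arm_command", "arguments": {"targets": [[[0,0,0,0,0,-0.1,0.25],[0,0,0,0,0,-0.1,0.25]]]}}

```text
clock: 20.47
tool_pos: [0.6173, -0.0395, 0.0709]
orientation: [-152.0, 0.0, 168.6]
force: [-0.2, -1.0, -0.7]
opening: 0.022
```

Request:
{"name": "arm_command", "arguments": {"targets": [[[0,0,0,0,0,-0.1,0.25],[0,0,0,0,0,-0.1,0.25]]]}}

```text
clock: 20.63
tool_pos: [0.6173, -0.0395, 0.0699]
orientation: [-152.0, 0.0, 168.6]
force: [-0.2, -0.1, -0.5]
opening: 0.0216
```

Request:
{"name": "arm_command", "arguments": {"targets": [[[0,0,0,0,0,-0.1,0.25],[0,0,0,0,0,-0.1,0.25]]]}}

```text
clock: 20.8
tool_pos: [0.6173, -0.0395, 0.0689]
orientation: [-152.0, 0.0, 168.6]
force: [-0.5, -0.1, 0.1]
opening: 0.0216
```

Request:
{"name": "arm_command", "arguments": {"targets": [[[0,0,0,0,0,-0.1,0.25],[0,0,0,0,0,-0.1,0.25]]]}}

```text
clock: 20.97
tool_pos: [0.6173, -0.0395, 0.0679]
orientation: [-152.0, 0.0, 168.6]
force: [0.5, 0.9, 0.4]
opening: 0.0218
```

Request:
{"name": "arm_command", "arguments": {"targets": [[[0,0,0,0,0,-0.1,0.25],[0,0,0,0,0,-0.1,0.25]]]}}

```text
clock: 21.13
tool_pos: [0.6173, -0.0395, 0.0669]
orientation: [-152.0, 0.0, 168.6]
force: [0.7, -1.2, -0.0]
opening: 0.0218
```

No contact yet with the grasp point at 0.084, so the fingertip is slimmer at the corner than I assumed. I'll raise, open slightly more and roll 6° further so the finger corner leads by about 6 mm more.

Request:
{"name": "arm_command", "arguments": {"targets": [[[0,0,0,0,0,1,0.25],[0,0,0,0,0,1.5,0.4],[-0.052,0.01,0,0,0,1.5,0.4],[-0.103,0.021,0,0,0,1.5,0.4],[-0.103,0.021,0,0,0,1.5,0.4],[-0.103,0.021,0,0,0,1.2,0.4],[-0.103,0.021,0,0,0,1,0.4],[-0.103,0.021,0,0,0,1,0.4]]]}}

```text
clock: 21.8
tool_pos: [0.6172, -0.0397, 0.077]
orientation: [-146.0, 0.0, 168.6]
force: [-0.4, -0.3, -1.3]
opening: 0.035
```

Request:
{"name": "arm_command", "arguments": {"targets": [[[0,0,0,0,0,-0.1,0.4],[0,0,0,0,0,-0.2,0.4],[0,0,0,0,0,-0.2,0.4]]]}}

```text
clock: 22.05
tool_pos: [0.6173, -0.0397, 0.0752]
orientation: [-146.0, 0.0, 168.6]
force: [0.1, -0.6, 0.2]
opening: 0.0348
```

```bash
python3 pr.py
```

```text
p [ 0.6173 -0.0397  0.0752] [-146.     0.   168.6] q [  30.   30.  -20.   27.  -66. -149.] opening 0.0348 22.1 F [ 0.1 -0.6  0.2]
turn [ 0.103 -0.02  -0.001] shift cm to 30 mm above [0.05 0.06 2.6 ]
corner now [0.6256 0.0011 0.0796] grasp now [ 0.6194 -0.0293  0.0909]
```

Request:
{"name": "arm_command", "arguments": {"targets": [[[0,0,0,0,0,-0.1,0.4],[0,0,0,0,0,-0.2,0.4],[0,0,0,0,0,-0.2,0.4]]]}}

```text
clock: 22.3
tool_pos: [0.6173, -0.0396, 0.0729]
orientation: [-146.0, 0.0, 168.6]
force: [0.5, -0.8, 0.3]
opening: 0.0353
```

Request:
{"name": "arm_command", "arguments": {"targets": [[[0,0,0,0,0,-0.1,0.4],[0,0,0,0,0,-0.1,0.4]]]}}

```text
clock: 22.47
tool_pos: [0.6173, -0.0395, 0.0719]
orientation: [-146.0, 0.0, 168.6]
force: [0.0, 0.3, 0.1]
opening: 0.0347
```

Request:
{"name": "arm_command", "arguments": {"targets": [[[0,0,0,0,0,-0.1,0.4],[0,0,0,0,0,-0.1,0.4]]]}}

```text
clock: 22.63
tool_pos: [0.6174, -0.0395, 0.0715]
orientation: [-146.0, 0.0, 168.6]
force: [-1.4, 1.0, 4.1]
opening: 0.0352
```

Request:
{"name": "arm_command", "arguments": {"targets": [[[0,0,0,0,0,-0.1,0.4],[0,0,0,0,0,-0.1,0.4]]]}}

```text
clock: 22.8
tool_pos: [0.6175, -0.0395, 0.0713]
orientation: [-145.9, 0.1, 168.6]
force: [-2.7, 2.9, 9.4]
opening: 0.0349
```

Contact: 9.4 N with the grasp point about 87 mm high. I'll hold it.

Request:
{"name": "arm_command", "arguments": {"targets": [[[0,0,0,0,0,0,0.4],[0,0,0,0,0,0,0.4],[0,0,0,0,0,0,0.4],[0,0,0,0,0,0,0.4],[0,0,0,0,0,0,0.4],[0,0,0,0,0,0,0.4]]]}}

```text
clock: 23.3
tool_pos: [0.6175, -0.0395, 0.0713]
orientation: [-145.9, 0.1, 168.6]
force: [-3.4, 2.3, 9.1]
opening: 0.035
```

```bash
python3 pr.py|grep -v turn; python3 look.py
```

```text
p [ 0.6175 -0.0395  0.0713] [-1.459e+02  1.000e-01  1.686e+02] q [  30.   31.  -21.   28.  -65. -149.] opening 0.035 23.3 F [-3.4  2.3  9.1]
corner now [0.6257 0.0013 0.0757] grasp now [ 0.6196 -0.0291  0.087 ]
[ 0.6175 -0.0395  0.0713] [-1.4594e+02  6.0000e-02  1.6861e+02] [-3.38  2.26  9.06] 23.3 [  29.9   30.7  -20.7   27.6  -65.3 -149. ]
side L B R T [([243, 194], [0.562, 0.046]), ([252, 203], [0.547, -0.014]), ([270, 196], [0.622, -0.035]), ([255, 188], [0.619, 0.038])] 57
 dot 265.0 175.5 6
top L B R T [([246, 185], [0.574, 0.037]), ([257, 193], [0.544, -0.004]), ([264, 180], [0.593, -0.029]), ([249, 173], [0.618, 0.027])] 62
 dot nan nan 0look.py:9: RuntimeWarning: Mean of empty slice.
  y,x=np.nonzero(r[150:185,245:275]);print(" dot",(x.mean()+245).round(2),(y.mean()+150).round(2),len(x))
  ret = ret.dtype.type(ret / rcount)
```

The press held at 9 N for 0.6 s without sinking. Letting go and lifting clear.

Request:
{"name": "arm_command", "arguments": {"targets": [[[0,0,0,0,0,0.3,0.4],[0,0,0,0,0,1,0.4],[0,0,0,0,0,3,0.4],[0,0,0,-2,0,6,0.4],[0,0,0,-6,0,9,0.4],[0,0,0,-10,0,12,0.4],[0,0,0,-13,0,14,0.4],[0,0,0,-13,0,14,0.4]]]}}

```text
clock: 24.07
tool_pos: [0.485, -0.0396, 0.2135]
orientation: [-146.2, 0.2, 168.6]
force: [0.2, 0.7, -0.1]
opening: 0.0347
```

```bash
python3 look.py
python3 - <<'E'
from h import *
import glob
def cen(im):
    b,g,r=[im[165:180,255:275,i].astype(float) for i in range(3)];w=np.clip(r-np.maximum(g,b)-40,0,None)
    y,x=np.mgrid[165:180,255:275];return np.array([(w*x).sum(),(w*y).sum()])/w.sum()
pre=[cv2.imread(f) for f in ["pics/side0.png"]+sorted(glob.glob("pics/side_1[134]*.png"))]
post=[ctrl.snapshot("side") for _ in range(5)]
print("side dot pre",np.round([cen(i) for i in pre],3).tolist());print("post",np.round([cen(i) for i in post],3).tolist())
m=ctrl.camera_model("side");print("px per mm z",((proj(m,[.626,-.003,.09])-proj(m,[.626,-.003,.08]))/10).round(3))
E
```

```text
[ 0.485  -0.0396  0.2135] [-146.16    0.17  168.61] [ 0.15  0.71 -0.07] 24.07 [  37.6   12.   -26.9   22.   -78.7 -148.8]
side L B R T [([244, 192], [0.573, 0.051]), ([252, 203], [0.547, -0.014]), ([270, 196], [0.622, -0.035]), ([255, 188], [0.619, 0.038])] 57
 dot 264.8 175.0 10
top L B R T [([247, 181], [0.588, 0.034]), ([255, 190], [0.555, 0.004]), ([264, 180], [0.593, -0.029]), ([251, 165], [0.648, 0.019])] 71
 dot 257.45 168.64 11
side dot pre [[264.846, 175.047], [264.877, 175.028], [264.891, 175.031], [264.881, 175.024], [264.88, 175.027]]
post [[264.873, 174.998], [264.882, 174.994], [264.891, 174.998], [264.89, 174.995], [264.886, 174.995]]
px per mm z [ 0.006 -0.22 ]
```

The dot rose by only 0.03 px, about 0.15 mm or 0.0013 rad, and the wedge corners are the same before and after the press. Handing in.

```bash
python3 -c "
from plant import ctrl
ctrl.close_job();print(ctrl.get_obs()['clock'])"
```

```text
the job is handed in; nothing more can be done
the job is handed in; nothing more can be done
```

I pushed the yellow wedge thin end first under the short foot until it resisted with more than 3 N, ending at about 7 N. Then I pressed on the top near the red dot with about 9 N for over 0.5 s, let go, and left the wedge in place. I handed in just after 24 s and got no verdict back.

**Last checks**
- **Firm:** the fingertip did not sink during the press, and the wedge's corner pixels were the same before and after it.
- **Level:** the red dot sits about 0.15 mm higher than at the start, roughly 0.001 rad, and the stirrer has not visibly shifted.
- **Wedge position:** the foot is roughly 30 mm ahead of the wedge's centre and within a few mm of its centre line. I estimated this from pixels; the foot itself was hidden.
- **Glassware:** I kept the arm away from it but did not measure it again at the end.

**What disagreed or went wrong**
- **Fingertip length:** the tips end about 25–29 mm short of the reported TCP. The first three pushes passed over the wedge without moving it.
- **Force on the wedge:** feeling for the tip height pressed straight down on the wedge with up to 48 N for a moment. It did not move.
- **Tilted press:** an upright press would have put the grasp point below the required 80 mm by the reported TCP. I pressed with the tool rolled 34° instead, using one finger's corner. The grasp point was then at 87 mm, about 27 mm from the dot.

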